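Reset the tripped saw breaker behind its push-push hatch

TASK

The saw's breaker has tripped. Press the hatch of the bench power console once at its white thumb pad so that it springs open, take your hand off and see for a good second that it stands open by itself; then push the breaker's black toggle away from you until it snaps on, and come away with the hatch still standing open. Only touch and push: pick nothing up, do not push the hatch down again, keep off the red emergency stop, and leave the bottles and blocks beside the console where they are.

Things in the scene. Friction and masses are not known exactly. Their poses are not given: they have to be found in the camera images.
- console: Grey steel bench power console, 270 deep x 360 wide, fixed to the bench. Origin: centre of its underside, on the bench top; x points to its high back edge, y to the left seen from the robot, z up; yawed up to 0.3 rad. Its flat top panel slopes up by 15 deg (0.262 rad) along +x: 59 mm high at the near edge, 95 mm over the origin, 131 mm at the back.
- hatch: Smoked clear hatch, black rim, 126 long (up the slope) x 166 wide x 4 thick, shut it lies flush in the sloping panel. Origin: middle of its hinge line, at its far uphill edge. It turns with the hatch: shut, its x points uphill, y as console y, z out of the panel; the pane runs along its -x to the free near edge at x = -130 mm; top face at z = +3 mm.
- hatch_swing (a joint): Hatch angle, rad: 0 shut, below 0 pressed in (stop at -0.040, 5 mm at the pad), 2.05 standing open at its stop, leaning 12 deg back, top 0.24 m above the bench. Push-push latch: pressed in by 3 to 4 mm at the pad (about 4 N, more at the stop) and let go, a damped spring lifts it fully open in about 1.5 s and keeps it up. Pressed down to the stop again, it latches shut.
- hatch_press (a point): Centre of the top of the white ribbed thumb pad (18 x 50 mm) at the middle of the hatch's free near edge, 11 mm in from that edge. Moves with the hatch; z axis out of the hatch's face.
- breaker (a joint): Angle of the saw breaker's toggle, rad: 0 off (leaning 20 deg from the panel's normal, downhill to the robot), 0.70 on (leaning 20 deg uphill, away from the robot). Over-centre: pushed past 0.35 it snaps on by itself; it takes 1 to 3 N at the tip, pushed slowly. Always off at the start.
- breaker_tip (a point): Middle of the tip of the breaker's black toggle bar, with a red line on it: 42 wide (console y) x 8 thick, the tip 16 mm above the breaker's white face (17 mm in mid-swing). It lies in the recess under the hatch and moves with the toggle, 14 mm uphill from off to on.
- breaker_face (a point): Centre of the breaker's white front face, 45 long (up the slope) x 54 wide, parallel to the panel and 21 mm below its plane; the toggle swings over it. From here the open recess runs 67 mm downhill, 70 mm uphill, 51 mm to the right and 119 mm to the left. A blue rocker, already on, lies 72 mm to its left: leave it.
- recess (a point): Middle of the opening under the hatch (137 up the slope x 170 wide), in the panel's plane. Its floor lies 36 mm deeper. The black latch housing, 26 wide x 15 x 24 high, stands on that floor at the opening's near edge, under the thumb pad.
- estop (a joint): Travel of the emergency stop, m: 0 out, 0.006 pushed right in. Not to be pressed.
- estop_top (a point): Top centre of the red mushroom emergency stop, 40 across, standing 32 mm above the panel on a yellow disc at the console's right near corner.
- bottle_red: Empty red bottle, 70 across x 245 high, standing beside the console; origin under its centre. Leave alone.
- bottle_green: Empty green bottle, 66 across x 215 high, standing beside the console; origin under its centre. Leave alone.
- mdf_big: Brown MDF block 100 x 90 x 18 lying beside the console; origin under its centre. Leave alone.
- mdf_small: Brown MDF block 70 x 70 x 18 lying beside the console; origin under its centre. Leave alone.

How it is judged:
By the outcome, as a careful person would: the job done as asked, in the order asked, and still so for the second after the job is handed in, with the robot touching nothing.
It also fails if it takes over 42 s, if anything falls off the work surface, if the arm or the gripper's body presses on something with over 40 N, if the wrist force passes 120 N, or if a joint passes its speed limit or range.

ROBOT

A 7-joint arm with a two-finger parallel gripper is mounted at the origin on the work surface. World frame = base frame: x ahead of the robot, y to its left, z up, the work surface at z = 0. Lengths are in m, angles in rad, forces in N, time in s.
With the tool pointing down it reaches from about 0.425 to 0.975 m from the base axis. Payload 16.7 kg.
Tool frame: the origin (TCP) lies on the mounting face of the last link; the fingertips stand 173 mm ahead of it and the grasp point (between the pads) lies 155 mm ahead of it; z points along the fingers, x is the direction in which the jaws open and shut, and the axes are right-handed (so a half turn about z gives the same grasp; the last joint's range is limited). The gripper opens to 85 mm and grips with 20 to 120 N. Pads are 22 mm wide; open, the fingers measure 114 mm over their backs; the gripper's body (76 mm by 85 mm) begins 54 mm behind the grasp point. The pads swing forward as they close: fully open they stand 13 mm farther back than shut.
Start: joints at [1.105, 0.426, 0.074, 1.606, -0.034, 1.111, -0.067], TCP at [0.21, -0.642, 0.405] pointing down, gripper open.
Joint ranges: [-2.85, 2.85], [-0.5, 2.14], [-1.23, 1.37], [0.21, 2.46], [-1.02, 4.16], [0.16, 2.05], [-2.73, 2.73]. Speed limits (rad/s): [1.89, 1.89, 2.39, 2.39, 3.01, 3.01, 3.01].

INTERFACE

Orientations are given as a unit quaternion [x, y, z, w].
In Python, from cell import manip gives the robot as it stands.
- The arm moves only by the shell command python3 -m handwheel 'ROWS' [OPENING] [FORCE]. ROWS is a JSON object of lists of equal length, an entry for each row: "travel": the shift along the world's x, y, z in m, a list of three; "roll": the turn about the world's z in degrees. In form: {"travel": [[x, y, z], ...], "roll": [roll, ...]}. A call has 1 to 5 rows; each row shifts and turns the commanded pose from where the row before left it; what a row does not reach is not made up. A row lasts 1/8 s, in which the tool goes at most 62.5 mm and 10.7 degrees, less where a joint would pass 70% of its speed; a pose out of reach is approached as far as the arm can. A call is refused whole if a number of a shift passes 0.0625 or a number of a turn 10.7, either way. A call with a gripper value outside its range is refused whole. OPENING is the finger opening in m, from 0 to 0.0854, set as the call begins (- or left out, the last holds). The fingers move at their own pace and stop on an object; FORCE is the grip in N (left out, the last holds). Time passes only in rows, so rows that do not move let the fingers close. It gives the time, the measured TCP pose, the force and the opening at its end, in the units of the state.
- manip.state(): the state, without advancing time (a new reading comes with each control period).
- manip.grab_frame(name): name is "scene" or "top" or "wrist"; returns a dict with "color" (420x560x3 uint8, blue, green, red), "fovy" (degrees; the focal length in pixels is half the picture's height over the tangent of half this angle, whatever the lens; pixels are square), "cx", "cy" (the principal point, pixels), "R" (3x3) and "t" (3): a world point X has camera coordinates R X + t. Camera axes: x right, y down, z forward; pixel columns grow to the right and rows downward; lengths in m; the calibration is good to about 2 mm. A picture is of the moment at which its call begins. There is no depth.
- manip.close_job(): hands the job in, once; it reports no verdict.
Trained networks look in a picture, given as the dict that the camera call returned (one of the last four; its "shot" number tells which), for a name from the list of things; names that differ only in an ending like _2 or _b are one class to them, and where a whole thing is asked for, a point or a joint stands for the part that bears it (a point fixed in the world has none). Each returns a list of dicts, best first, with "score" (0 to 1); they miss things now and then, are a little off and sometimes report something else, mostly with a low value. They report only what shows in the picture. A call takes as long as a camera call.
- manip.regions_of(picture, name): "pixels" (420x560 bool, what is visible of it) and "rect" ([left, top, right, bottom] in pixels, round what is visible of it).
- manip.spot_point(picture, name): "position" ([column, row] in pixels: a listed point, or the origin of a listed thing).
The state is a dict: "clock": time; "qpos": joint angles; "qvel": joint speeds; "effort": joint torques, N m; "tcp_pos": TCP position; "ee_rot": TCP orientation; "force": force on the tool from outside, world axes, zero at the start; "torque": the same for the moment, N m; "gripper_width": finger opening in m.
Only numpy, scipy, OpenCV 4.12 (cv2) and the standard library are available. Lean on these libraries where they do the work, as an engineer would, in place of code of your own. Each camera call takes 0.05 s, during which the arm holds its last target. There are 200 camera calls.

## Working session

There is one attempt and no reset: what is moved stays moved. The work goes in short steps, Python scripts to look and compute and a shell command to move; the robot and the scene stay as the last step left them, time stands still between calls to the robot, and variables do not carry over. Pictures are saved under pics/ and viewed, about 8 in all and at most 12, crops included, and the job is handed in when it is done.

```bash
ls; mkdir -p pics; cat > h.py <<'E'
import numpy as np, cv2
from cell import manip
def K(p):
    f=210/np.tan(np.radians(p["fovy"])/2); return f,p["cx"],p["cy"]
def proj(p,X):
    f,cx,cy=K(p); c=np.asarray(X)@np.array(p["R"]).T+np.array(p["t"])
    return np.stack([f*c[...,0]/c[...,2]+cx,f*c[...,1]/c[...,2]+cy],-1)
def ray(p,uv):
    f,cx,cy=K(p); R=np.array(p["R"]); d=R.T@np.array([(uv[0]-cx)/f,(uv[1]-cy)/f,1]); return -R.T@np.array(p["t"]),d
E
python3 - <<'E'
from h import *
s=manip.state(); print({k:np.round(s[k],3).tolist() for k in s})
ims=[]
for n in ["scene","top","wrist"]:
    p=manip.grab_frame(n); ims.append(p["color"]); f=K(p); R=np.array(p["R"]); print(n,np.round(f,1),"cam",np.round(-R.T@np.array(p["t"]),3),"fwd",np.round(R[2],2))
    for m in ["console","hatch","hatch_press","breaker_tip","breaker_face","recess","estop_top","bottle_red","bottle_green","mdf_big","mdf_small"]:
        r=manip.spot_point(p,m)
        print(m,[(np.round(a["position"],1).tolist(),round(a["score"],2)) for a in r[:2]])
cv2.imwrite("pics/a.png",cv2.resize(np.hstack(ims[:2]),(800,300)))
cv2.imwrite("pics/scene.png",ims[0]);cv2.imwrite("pics/top.png",ims[1])
E
```

```text
pics
{'clock': 0.0, 'qpos': [1.105, 0.427, 0.074, 1.607, -0.034, 1.111, -0.067], 'qvel': [-0.0, 0.0, 0.0, -0.001, 0.001, 0.0, 0.0], 'effort': [-0.002, -94.984, 3.76, -46.352, 0.019, 0.01, 0.0], 'tcp_pos': [0.21, -0.641, 0.404], 'ee_rot': [0.81, -0.587, -0.001, -0.0], 'force': [0.853, -0.699, -0.729], 'torque': [-0.001, -0.027, -0.041], 'gripper_width': 0.085}
scene [543.7 278.4 211.1] cam [1.217 0.626 1.403] fwd [-0.42 -0.36 -0.83]
console [([270.4, 235.5], 0.82), ([201.1, 214.2], 0.66)]
hatch [([273.8, 239.8], 0.75)]
hatch_press [([298.5, 211.2], 0.96)]
breaker_tip []
breaker_face [([273.2, 227.1], 0.75)]
recess [([287.2, 224.4], 0.85)]
estop_top [([248.2, 182.7], 0.64)]
bottle_red [([202.8, 215.9], 0.63)]
bottle_green [([336.3, 291.0], 0.58), ([214.9, 168.1], 0.3)]
mdf_big [([213.3, 166.7], 0.84), ([373.8, 248.3], 0.47)]
mdf_small [([373.9, 248.3], 0.66)]
top [386.6 280.9 211.2] cam [0.359 0.065 1.069] fwd [ 0.17 -0.02 -0.98]
console [([279.4, 197.0], 0.91), ([267.9, 214.2], 0.36)]
hatch [([254.3, 168.9], 0.94), ([184.3, 253.9], 0.17)]
hatch_press [([264.9, 213.1], 0.96)]
breaker_tip []
breaker_face [([272.8, 194.9], 0.8), ([385.6, 228.1], 0.63)]
recess [([264.5, 197.1], 0.73), ([282.2, 196.6], 0.2)]
estop_top [([332.9, 205.1], 0.48), ([182.7, 250.8], 0.31)]
bottle_red [([350.9, 170.7], 0.81)]
bottle_green [([185.1, 186.7], 0.69), ([279.6, 198.3], 0.2)]
mdf_big [([390.1, 222.7], 0.66)]
mdf_small [([181.6, 252.9], 0.8)]
wrist [338.2 275.4 205.6] cam [ 0.284 -0.618  0.374] fwd [-0.29 -0.09 -0.95]
console []
hatch []
hatch_press []
breaker_tip []
breaker_face []
recess []
estop_top []
bottle_red []
bottle_green []
mdf_big []
mdf_small []
```

View pics/scene.png

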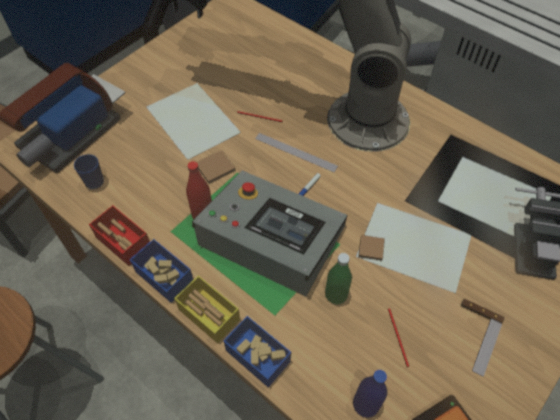

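View pics/top.png

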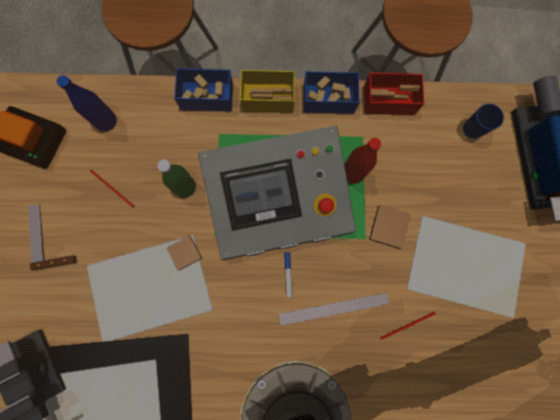

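The scene picture shows the console at about (270,235), the hatch pad at (293,212), the e-stop at (249,188) and the red bottle on its right. In the top picture the console corners are at (338,128), (200,155), (220,258) and (355,230), the pad is at (265,214) and the e-stop at (326,205). The console is yawed slightly counter-clockwise. The network's e-stop point in the top picture, (333,205), is a bit off. Next I fit the console pose.

```bash
cat > fit.py <<'E'
from h import *
from scipy.optimize import least_squares
T=np.tan(np.radians(15)); c=np.cos(np.radians(15)); s=np.sin(np.radians(15))
def world(P,q):
    x,y,a=q[:3]; R=np.array([[np.cos(a),-np.sin(a),0],[np.sin(a),np.cos(a),0],[0,0,1]]); return np.atleast_2d(P)@R.T+[x,y,0]
def pan(u,v,w): # u up-slope from point above origin, v = y, w normal out
    return np.array([u*c-w*s, v, .095+u*s+w*c])
E
python3 - <<'E'
from fit import *
ps=manip.grab_frame("scene"); pt=manip.grab_frame("top")
def model(q):
    uh,v,ub,vb,ue,ve=q[3:]
    C=[[.135,-.18,.131],[.135,.18,.131],[-.135,.18,.059],[-.135,-.18,.059]]
    return np.array(C+[pan(uh-.119,v,.003),pan(uh,v,0),pan(ub,vb,-.021),pan(ue,ve,.032)])
det={"top":[[338,128],[200,155],[220,258],[355,230],None,None,None,[326,205]],"scene":[None]*7+[[249,187]]}
names=["hatch_press","hatch","breaker_face"]
obs=[]
for p,k in ((ps,"scene"),(pt,"top")):
    for j,n in enumerate(names):
        r=manip.spot_point(p,n)
        if r: det[k][4+j]=r[0]["position"]
    obs.append((p,det[k])); 
def res(q):
    X=world(model(q),q); return np.concatenate([proj(p,X[i])-d[i] for p,d in obs for i in range(8) if d[i] is not None])
r=least_squares(res,[.5,0,.2,.06,.03,.0,0,-.08,-.13],loss="soft_l1",f_scale=2)
np.save("q.npy",r.x); print(np.round(r.x,4)); print(np.round(res(r.x).reshape(-1,2),1).tolist())
X=world(model(r.x),r.x); print(np.round(X[4:],4).tolist())
q=r.x
for p,n in ((ps,"scene"),(pt,"top")):
    im=p["color"].copy()
    for u in proj(p,X): cv2.drawMarker(im,tuple(int(round(a)) for a in u),(0,255,0),0,7,1)
    o=proj(p,X[4]).astype(int); cr=im[o[1]-90:o[1]+75,o[0]-100:o[0]+100]
    cv2.imwrite(f"pics/f_{n}.png",cv2.resize(cr,None,fx=3,fy=3))
a=cv2.imread("pics/f_scene.png");b=cv2.imread("pics/f_top.png");cv2.imwrite("pics/fit.png",cv2.resize(np.vstack([a,b]),(600,600*a.shape[0]*2//a.shape[1]))[:,:] if 0 else cv2.resize(np.hstack([a,b]),(800,330)))
E
```

```text
[ 5.759e-01  5.350e-02  2.136e-01  7.090e-02  4.860e-02  2.000e-04
  1.130e-02 -4.890e-02 -1.076e-01]
[[-0.2, 0.3], [-0.7, 0.2], [-0.2, -1.8], [-0.5, -1.6], [-1.4, -2.7], [1.0, 1.4], [0.8, 2.2], [-1.4, 1.5], [0.8, -0.5], [-0.0, 0.0], [-0.7, -0.4]]
[[0.5194, 0.091, 0.0854], [0.6325, 0.1155, 0.1133], [0.5791, 0.0657, 0.0748], [0.5444, -0.0634, 0.1132]]
```

View pics/fit.png

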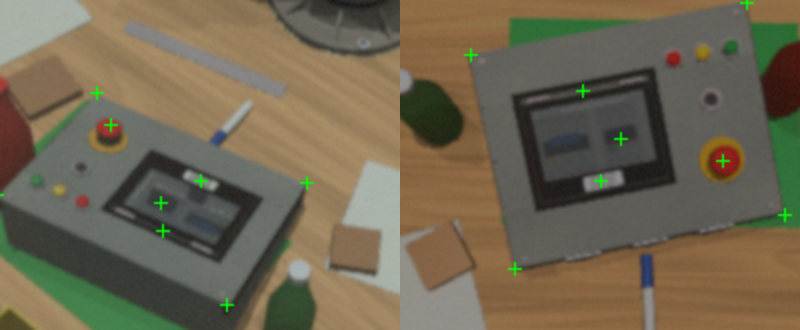

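The fit agrees with both pictures: the pad is at (0.519, 0.091, 0.085), the breaker face at (0.579, 0.066, 0.075), and the yaw is 12.2°. Next I close the fingers and move over the bench at height, turning counter-clockwise so the wrist camera ends up on the robot side.

```bash
python3 -m handwheel '{"travel":[[0.02,0.03,0.03],[0.02,0.05,0.03],[0.02,0.05,0.02],[0.02,0.05,0],[0.02,0.05,0]],"roll":[10,10,10,10,10]}' 0 40
python3 -m handwheel '{"travel":[[0.02,0.05,0],[0.02,0.05,0],[0.02,0.05,0],[0.02,0.05,0],[0.02,0.05,0]],"roll":[10,10,10,10,10]}'
python3 -m handwheel '{"travel":[[0.02,0.05,0],[0.02,0.05,0],[0.02,0.05,0],[0.02,0.05,0],[0.02,0.05,0]],"roll":[10,10,10,10,10]}'; python3 -c "
from h import *
s=manip.state();print(np.round(s['qpos'],2),s['ee_rot'])"
```

```text
clock: 2.82
tcp_pos: [0.31, -0.4098, 0.4852]
ee_rot: [0.982, -0.187, 0.0, 0.0]
force: [1.2, 0.2, -0.2]
gripper_width: -0.0
clock: 3.45
tcp_pos: [0.4099, -0.1599, 0.485]
ee_rot: [0.969, 0.245, 0.0, 0.0]
force: [1.0, 0.3, 0.3]
gripper_width: -0.0
clock: 4.08
tcp_pos: [0.5099, 0.09, 0.485]
ee_rot: [0.775, 0.632, 0.0, 0.0]
force: [0.4, -0.7, -0.1]
gripper_width: 0.0002
[ 0.38  0.16 -0.75  1.82  0.12  1.21  0.96] [7.74965477e-01 6.32003436e-01 1.96671588e-04 3.57998328e-04]
```

```bash
python3 -m handwheel '{"travel":[[0.005,0,-0.05],[0,0,-0.055],[0,0,-0.05],[0,0,-0.035],[0,0,-0.015]],"roll":[8,8,8,0,0]}'; python3 - <<'E'
from h import *
q=np.load("q.npy")
p=manip.grab_frame("wrist"); s=manip.state(); print(s["tcp_pos"],s["force"])
print(np.round(-np.array(p["R"]).T@np.array(p["t"]),3))
r=manip.spot_point(p,"hatch_press"); print(r[:1], proj(p,[.5194,.091,.0854]), proj(p,np.array(s["tcp_pos"])-[0,0,.173]))
cv2.imwrite("pics/w1.png",p["color"])
E
```

```text
clock: 4.7
tcp_pos: [0.5142, 0.0882, 0.2781]
ee_rot: [0.629, 0.778, -0.001, -0.001]
force: [0.2, -0.3, -0.1]
gripper_width: 0.0002
[0.51415112 0.08816694 0.27748447] [-1.07191798 -0.62842571 -2.85489852]
[0.441 0.072 0.248]
[{'position': [268.7, 259.8], 'score': 0.82}] [279.59162691 260.75102254] [276.56371345 268.10851077]
```

View pics/w1.png

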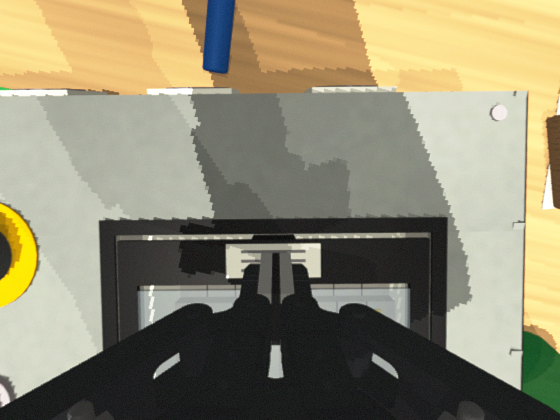

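The wrist picture shows the pad centred at about (273,260) and the fingers right above it, centred to within about a millimetre. I press down slowly.

```bash
python3 -m handwheel '{"travel":[[0,0,-0.008],[0,0,-0.004],[0,0,0]],"roll":[0,0,0]}' ; python3 -m handwheel '{"travel":[[0,0,-0.002],[0,0,-0.001]],"roll":[0,0]}'
```

```text
clock: 5.18
tcp_pos: [0.5147, 0.0884, 0.268]
ee_rot: [0.629, 0.778, 0.0, 0.0]
force: [-0.1, 0.1, 0.2]
gripper_width: 0.0004
clock: 5.42
tcp_pos: [0.5146, 0.0884, 0.2648]
ee_rot: [0.629, 0.778, 0.0, 0.0]
force: [-0.1, -0.8, -0.1]
gripper_width: -0.0
```

```bash
for i in 1; do python3 -m handwheel '{"travel":[[0,0,-0.002],[0,0,-0.001]],"roll":[0,0]}' | grep -E "tcp|for"; done;  python3 -m handwheel '{"travel":[[0,0,-0.001],[0,0,0]],"roll":[0,0]}'
```

```text
tcp_pos: [0.5146, 0.0884, 0.2616]
force: [0.4, -0.5, -0.2]
clock: 5.92
tcp_pos: [0.5146, 0.0884, 0.2606]
ee_rot: [0.629, 0.778, -0.0, -0.0]
force: [-0.2, 0.2, -0.5]
gripper_width: 0.0002
```

```bash
python3 -m handwheel '{"travel":[[0,0,-0.001],[0,0,-0.001]],"roll":[0,0]}'| grep -E "tcp|for";  python3 -m handwheel '{"travel":[[0,0,-0.001],[0,0,0]],"roll":[0,0]}'
```

```text
tcp_pos: [0.5147, 0.0884, 0.2588]
force: [-0.2, -0.3, 3.4]
clock: 6.42
tcp_pos: [0.5148, 0.0885, 0.2579]
ee_rot: [0.629, 0.778, 0.0, 0.0]
force: [0.5, 0.5, 4.2]
gripper_width: -0.0004
```

```bash
python3 -m handwheel '{"travel":[[0,0,-0.001],[0,0,-0.001]],"roll":[0,0]}'| grep -E "tcp|for";  python3 -m handwheel '{"travel":[[0,0,-0.0005],[0,0,0]],"roll":[0,0]}'
```

```text
tcp_pos: [0.5147, 0.0884, 0.2558]
force: [1.8, -0.5, 3.8]
clock: 6.92
tcp_pos: [0.5146, 0.0884, 0.2551]
ee_rot: [0.629, 0.778, -0.0, -0.0]
force: [1.4, 0.8, 4.1]
gripper_width: 0.0002
```

```bash
python3 -m handwheel '{"travel":[[0,0,-0.0007],[0,0,0]],"roll":[0,0]}'
```

```text
clock: 7.18
tcp_pos: [0.5146, 0.0884, 0.2544]
ee_rot: [0.629, 0.778, -0.0, -0.0]
force: [2.0, 0.6, 4.0]
gripper_width: 0.0001
```

```bash
python3 -m handwheel '{"travel":[[-0.015,0,0.05],[-0.03,0,0.05],[-0.03,0,0.05],[0,0,0.03],[0,0,0]],"roll":[0,0,0,0,0]}';python3 -m handwheel '{"travel":[[0,0,0],[0,0,0],[0,0,0],[0,0,0],[0,0,0]],"roll":[0,0,0,0,0]}'|head -2; python3 - <<'E'
from h import *
ims=[]
for n in ["scene","top"]:
    p=manip.grab_frame(n)
    for m in ["breaker_tip","breaker_face","hatch_press","hatch"]: print(n,m,[(np.round(a["position"],1).tolist(),round(a["score"],2)) for a in manip.spot_point(p,m)[:1]])
    ims.append(cv2.resize(p["color"][90:310,150:430],None,fx=1.42,fy=1.42))
cv2.imwrite("pics/o.png",np.hstack(ims))
E
```

```text
clock: 7.8
tcp_pos: [0.4395, 0.0885, 0.4363]
ee_rot: [0.629, 0.777, 0.001, 0.002]
force: [0.3, -0.9, 0.0]
gripper_width: 0.0001
clock: 8.43
tcp_pos: [0.4396, 0.0884, 0.4343]
scene breaker_tip [([272.9, 219.4], 0.36)]
scene breaker_face [([273.7, 226.1], 0.93)]
scene hatch_press [([266.4, 224.3], 0.78)]
scene hatch [([334.4, 290.7], 0.62)]
top breaker_tip []
top breaker_face []
top hatch_press [([251.4, 142.1], 0.73)]
top hatch [([256.2, 168.9], 0.9)]
```

View pics/o.png

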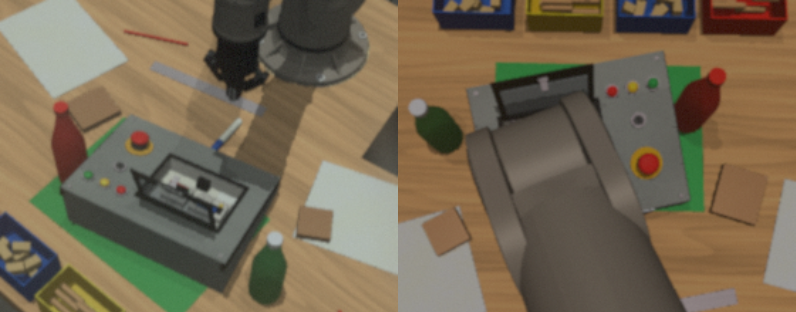

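The hatch has sprung up in both pictures: its pane stands on the far side of the recess and the white breaker face shows. I now wait hands-off, then measure the breaker with the wrist and scene cameras.

```bash
for i in 1 2 3; do python3 -m handwheel '{"travel":[[0,0,0],[0,0,0],[0,0,0],[0,0,0],[0,0,0]],"roll":[0,0,0,0,0]}'|head -1; done; python3 - <<'E'
from fit import *
q=np.load("q.npy"); ims=[]
for n in ["wrist","scene"]:
    p=manip.grab_frame(n)
    X=world(pan(q[5],q[6],-.021),q); print("pred face",proj(p,X)[0])
    for m,w in [("breaker_tip",-.005),("breaker_face",-.021),("recess",0),("hatch",0),("hatch_press",0)]:
        for a in manip.spot_point(p,m)[:1]:
            o,d=ray(p,a["position"]); # intersect plane offset w in console frame
            nrm=world(np.array([-s,0,c]),[0,0,q[2]])[0]; p0=world(pan(0,0,w),q)[0]; h=o+d*((p0-o)@nrm/(d@nrm))
            print(n,m,np.round(a["position"],1),round(a["score"],2),np.round(h,4))
    im=p["color"].copy()
    ims.append(im if n=="wrist" else cv2.resize(im[150:290,190:370],(540,420)))
cv2.imwrite("pics/o2.png",cv2.resize(np.hstack(ims),(800,305))); cv2.imwrite("pics/o2w.png",ims[0])
E
```

```text
clock: 9.55
clock: 10.18
clock: 10.8
pred face [229.78510214 294.53071334]
wrist breaker_tip [227.5 292.2] 0.81 [0.568  0.0631 0.0883]
wrist breaker_face [228.6 300.1] 0.98 [0.5853 0.0657 0.0764]
wrist hatch [260.5 366.1] 0.63 [0.6326 0.113  0.1132]
pred face [274.38896319 223.72895596]
scene breaker_tip [273.4 219.3] 0.41 [0.577  0.0603 0.0905]
scene breaker_face [272.6 225.6] 0.92 [0.5885 0.0671 0.0773]
scene recess [284.1 224.4] 0.79 [0.5734 0.0975 0.0968]
scene hatch [276.  239.4] 0.66 [0.6338 0.1191 0.1139]
scene hatch_press [273.1 223. ] 0.55 [0.5918 0.0721 0.1002]
```

View pics/o2.png

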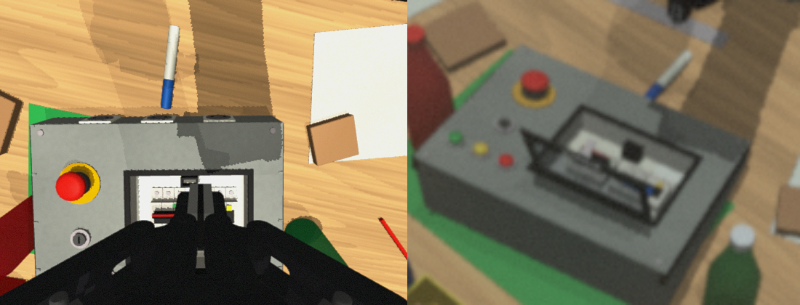

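The hatch stood open for over 2 s with nothing touching it. The wrist and scene cameras roughly agree on the breaker: face at about (0.585, 0.066), toggle tip at about (0.57, 0.062, 0.089). I descend on the downhill side of the toggle.

```bash
python3 -m handwheel '{"travel":[[0.04,-0.01,0],[0.04,-0.01,0],[0.03,-0.01,-0.02],[0,0,-0.05],[0,0,-0.05]],"roll":[0,0,0,0,0]}'|head -4; python3 -m handwheel '{"travel":[[0,0,-0.03],[0,0,-0.005],[0,0,0]],"roll":[0,0,0]}'|head -4
python3 - <<'E'
from h import *
im=manip.grab_frame("wrist")["color"]; im2=manip.grab_frame("scene")["color"]
cv2.imwrite("pics/d.png",np.hstack([cv2.resize(im[180:380,140:420],(420,300)),cv2.resize(im2[170:270,210:335],(375,300))]))
E
```

```text
clock: 12.02
tcp_pos: [0.5499, 0.0582, 0.313]
ee_rot: [0.629, 0.777, 0.0, 0.0]
force: [0.0, -0.4, -0.0]
clock: 12.4
tcp_pos: [0.5499, 0.0586, 0.2802]
ee_rot: [0.629, 0.778, 0.0, 0.0]
force: [0.7, 0.5, 0.0]
```

View pics/d.png

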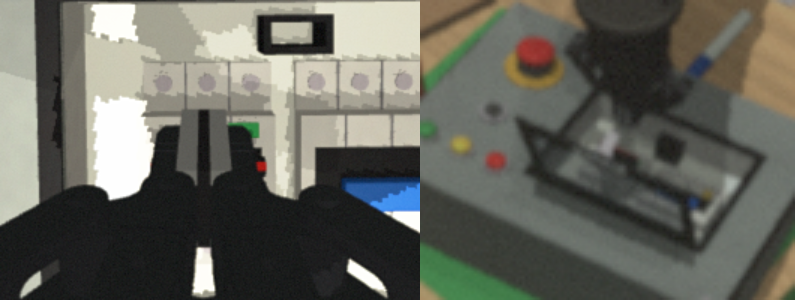

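The fingers are centred on the breaker in y (finger at column 203, breaker at columns 145–273 in the crop), on the near side of the toggle, and the hatch is still up. I keep going down.

```bash
python3 -m handwheel '{"travel":[[0,0,-0.015],[0,0,-0.004],[0,0,0]],"roll":[0,0,0]}'|sed -n '1,2p;4p'; python3 -m handwheel '{"travel":[[0,0,-0.003],[0,0,-0.002]],"roll":[0,0]}'|sed -n '2p;4p'
```

```text
clock: 12.88
tcp_pos: [0.5495, 0.0584, 0.2602]
force: [0.1, 0.3, -0.0]
tcp_pos: [0.5496, 0.0584, 0.2555]
force: [0.3, 0.6, 0.1]
```

```bash
python3 -m handwheel '{"travel":[[0,0,-0.002],[0,0,-0.0015],[0,0,0]],"roll":[0,0,0]}'|sed -n '2p;4p'; python3 -m handwheel '{"travel":[[0.002,0.0004,0.0005],[0.002,0.0004,0.0005],[0.002,0.0005,0.0005]],"roll":[0,0,0]}'|sed -n '2p;4p'
```

```text
tcp_pos: [0.5496, 0.0584, 0.2519]
force: [0.4, 0.4, 0.3]
tcp_pos: [0.5558, 0.0597, 0.2536]
force: [0.1, 0.1, -0.1]
```

```bash
python3 -m handwheel '{"travel":[[0.0015,0.0003,0.0004],[0.0015,0.0003,0.0004],[0,0,0]],"roll":[0,0,0]}'|sed -n '2p;4p'; python3 -m handwheel '{"travel":[[0.0015,0.0003,0.0004],[0.0015,0.0003,0.0004],[0,0,0]],"roll":[0,0,0]}'|sed -n '2p;4p'
```

```text
tcp_pos: [0.5585, 0.0603, 0.2543]
force: [-1.4, -0.6, 0.6]
tcp_pos: [0.5618, 0.0609, 0.2552]
force: [-1.6, -0.4, 1.5]
```

The finger is touching the toggle with about 1.6 N, so I keep pushing.

```bash
python3 -m handwheel '{"travel":[[0.0015,0.0003,0.0004],[0.0015,0.0003,0.0004],[0,0,0]],"roll":[0,0,0]}'|sed -n '2p;4p'; python3 -m handwheel '{"travel":[[0.001,0.0002,0.0003],[0.001,0.0002,0.0003],[0,0,0]],"roll":[0,0,0]}'|sed -n '2p;4p'
```

```text
tcp_pos: [0.5648, 0.0615, 0.256]
force: [0.2, 0.3, -0.0]
tcp_pos: [0.5667, 0.0619, 0.2565]
force: [-0.1, -0.3, 0.5]
```

The force dropped to zero about 7 mm past contact, which fits the snap. I back off, rise, and check.

```bash
python3 -m handwheel '{"travel":[[-0.012,-0.0025,-0.002],[0,0,0.03],[0,0,0.05],[-0.02,0,0.05],[-0.04,0,0.04]],"roll":[0,0,0,0,0]}'|sed -n '2p;4p'; python3 -m handwheel '{"travel":[[-0.04,0.03,0.03],[0,0.05,0],[0,0.05,0],[0,0.05,0],[0,0,0]],"roll":[0,0,0,0,0]}'|sed -n '1,2p;4p'
python3 - <<'E'
from fit import *
q=np.load("q.npy"); q[5]=.003; q[6]=.0105
a=[]
for n in ["top","scene","wrist"]:
    p=manip.grab_frame(n)
    for m in ["breaker_tip","breaker_face","hatch_press"]: print(n,m,[(np.round(b["position"],1).tolist(),round(b["score"],2)) for b in manip.spot_point(p,m)[:1]])
    print(" pred off/on", np.round(proj(p,world([pan(q[5]-.007,q[6],-.005),pan(q[5]+.007,q[6],-.005)],q)),1).tolist())
    a.append(p["color"])
cv2.imwrite("pics/e.png",np.hstack([cv2.resize(a[0][110:260,180:360],(400,333)),cv2.resize(a[1][150:300,190:370],(400,333))]))
cv2.imwrite("pics/ew.png",a[2])
print({k:manip.state()[k] for k in ["clock","force"]})
E
```

```text
tcp_pos: [0.4939, 0.0594, 0.4257]
force: [-0.3, -0.0, 1.7]
clock: 16.62
tcp_pos: [0.453, 0.2426, 0.4542]
force: [0.1, -0.4, -0.7]
top breaker_tip []
top breaker_face [([274.9, 194.1], 0.95)]
top hatch_press []
 pred off/on [[275.2, 195.4], [274.2, 190.1]]
scene breaker_tip []
scene breaker_face [([270.5, 229.1], 0.59)]
scene hatch_press [([270.6, 223.2], 0.88)]
 pred off/on [[275.5, 218.8], [273.2, 221.6]]
wrist breaker_tip [([94.2, 260.0], 0.9)]
wrist breaker_face [([105.2, 256.2], 0.63)]
wrist hatch_press []
 pred off/on [[95.1, 247.4], [95.4, 260.3]]
{'clock': 17.225, 'force': array([-0.72540756, -0.68538648,  0.78787113])}
```

View pics/e.png

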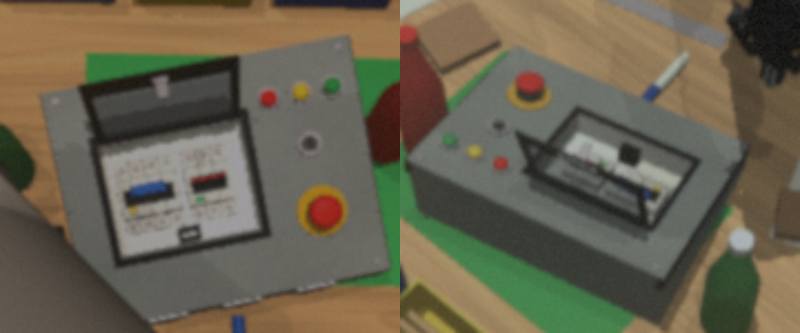

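View pics/ew.png

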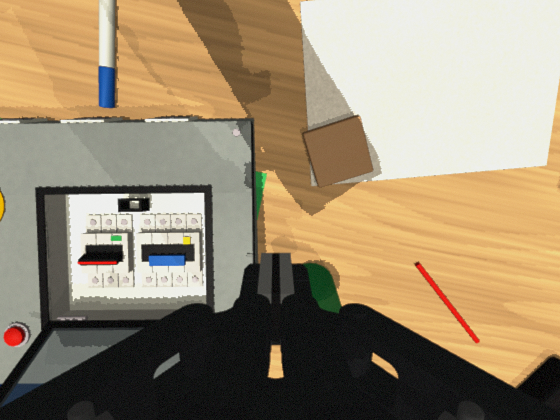

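The wrist picture shows the toggle tip's red line at (97,261), which matches the predicted "on" position (95,260) and not "off" (95,247), and it leans the same way as the blue rocker. The hatch still stands open in all the pictures, the bottles and blocks are in place, and the hand is clear.

```bash
python3 -c "
from cell import manip
print(manip.close_job())"
```

```text
the job is handed in; nothing more can be done
None
```

I handed the job in at about 17 s: the saw breaker is on, the hatch is standing open, and the robot is touching nothing.

- **Hatch:** I pressed once at the thumb pad, about 5 mm deep with about 4 N, and it sprang open. I took the hand off and waited over 3 s before going back in. Pictures in that time showed it standing open by itself.
- **Breaker:** I pushed the toggle uphill with the closed fingertips, at about 2 N. The force dropped to zero about 7 mm past contact, which fits the snap.
- **Last checks:** The wrist camera put the toggle tip at (94,260), against a predicted (95,260) for on and (95,247) for off. The hatch showed upright in the wrist, top and scene pictures. I saw no change in the bottles, blocks or e-stop in the last pictures, where they showed.
- **Disagreements:** The networks did not find the toggle tip in the final top and scene pictures, so "on" rests on the wrist view and the force drop. Earlier estimates of the breaker face differed by about 10 mm between the first fit and the later views. I allowed for that by approaching slowly and watching the force.

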